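Set the side guide of a registration board against its marked stop

TASK

Set the side guide of the registration board for the next print: with the fingertips, press the black thumb plate in the guide's middle well down to free its brake and, keeping it pressed, push the guide along the rail until it rests against the marked stop, the one with the pointed index plate. Then let the plate spring up so that the guide is held there, and come clear. Do not drag or force the braked guide, and leave the tools and ink around it where they lie.

Things in the scene. Friction and masses are not known exactly. Their poses are not given: they have to be found in the camera images.
- board: fixed plywood registration board, 220 (x) x 440 (y) x 12 thick, with a raised T rail along its y axis and a bare steel rule along its front edge. Origin: centre of its underside, on the worktop; x points to the back of the board, y along the rail, z up. The rail's centre line lies at board x = -20 mm; the rail's flange is 36 wide with its top 30 mm above the worktop
- guide (a joint): position in m of the sliding side guide along the board's +y (0 = middle of the board, positive towards board +y). With the thumb plate up a friction brake holds it (it drags at some 15 N or more; do not force it); with the plate well down it runs freely at about 1 to 3 N
- thumb (a joint): tilt of the thumb plate in rad; it rocks on a pin along board y, 44 mm behind the plate's centre and 33 above the worktop. About -0.04 = up and braking; the brake is free from about 0.03 (plate centre some 3 mm down); 0.12 = fully down (7 mm). It takes 11 to 13 N at the centre and springs back when let go. Keep it at 0.05 to 0.10 while pushing
- thumb_top (a point): centre of the top of the black ribbed thumb plate: 47 mm above the worktop when up, 45 at thumb 0, 40 fully down (rides with guide and plate). Plate: 72 (board x) x 62 (board y), between the guide's two aluminium end walls, which stand across the rail 32 to 42 mm either side of the plate's centre, up to 57 mm above the worktop. Open at the front; a finger there pushes on a wall or by friction
- guide_mid (a point): point in the guide's middle on the rail's centre line, 30 mm above the worktop. The guide is 88 (board x) x 84 (board y), aluminium, with a short steel fence blade at its back, which reaches to 75 mm behind the rail line, and two dark brake heels beside it on a thin steel strip
- marked_stop: aluminium block 72 (board x) x 20 (y) fixed across the rail, left or right of the guide, with a flat pointed (diamond) index plate, 37 wide, jutting 44 out of its front face on a neck. Origin: on the rail's centre line, 30 above the worktop; axes as the board's. The block rises to 56, its screw head to 64 above the worktop. The guide touches it when guide_mid is 52 mm from this origin (all in mm)
- plain_stop: the plain stop: the same block without an index plate, fixed at the other side of the guide. Origin and axes as the marked stop's
- gouge: bystander, loose: wood-handled carving gouge, 108 x 25 x 19, lying on the board behind the rail, beside the guide's path (sizes in mm); origin at the centre of its underside
- clip: bystander, loose: black bulldog clip, 26 x 50 x 35, standing on the board behind the rail (sizes in mm); origin at the centre of its underside
- tin: bystander, loose: round ink tin, 71 across, 49 high, on the worktop left of the board (sizes in mm); origin at the centre of its underside
- tape: bystander, loose: roll of masking tape, 104 across, 25 high, lying flat right of the board (sizes in mm); origin at the centre of its underside
- tube: bystander, loose: squeezed ink tube, 144 x 48 x 33, on the worktop far left (sizes in mm); origin at the centre of its underside
- marker: bystander, loose: marker pen, 135 long, 17 thick, lying front right (sizes in mm); origin at the centre of its underside

How it is judged:
By the outcome, as a careful person would: the job done as asked, in the order asked, and still so for the second after the job is handed in, with the robot touching nothing.
It also fails if it takes over 35 s, if anything falls off the work surface, if the arm or the gripper's body presses on something with over 40 N, if the wrist force passes 120 N, or if a joint passes its speed limit or range.

ROBOT

A 6-joint arm with a two-finger parallel gripper is mounted at the origin on a cart in front of the work surface, level with it; the furniture and walls round the work are solid. World frame = base frame: x ahead of the robot, y to its left, z up, the work surface at z = 0. Lengths are in m, angles in rad, forces in N, time in s.
With the tool pointing down it reaches from about 0.4 to 0.825 m from the base axis. Payload 7 kg.
Tool frame: the origin (TCP) lies midway between the tips of the shut fingers; the grasp point (between the pads) lies 19 mm behind it; z points along the fingers, x is the direction in which the jaws open and shut, and the axes are right-handed (so a half turn about z gives the same grasp; the last joint's range is limited). The gripper opens to 88 mm and grips with 3 to 60 N. Pads are 19 mm wide; open, the fingers measure 130 mm over their backs; the gripper's body (78 mm by 193 mm) begins 47 mm behind the grasp point.
Start: joints at [1.513, 0.359, 0.012, 0, -1.224, -0.288], TCP at [0.229, 0.635, 0.227] pointing down, gripper open.
Joint ranges: [-3.07, 3.07], [-1.43, 2.12], [-1.02, 1.25], [-3.03, 1.67], [-3.05, -0], [-3.03, 3.03]. Speed limits (rad/s): [2.39, 2.39, 3.01, 3.14, 3.14, 3.14].

INTERFACE

Orientations are given as [roll, pitch, yaw] about the fixed x, y, z axes, in that order (R = Rz(yaw) Ry(pitch) Rx(roll)).
In Python, from station import status, eyes, workorder gives the robot as it stands.
- The arm moves only by the shell command python3 -m jog 'ROWS' [OPENING] [FORCE]. ROWS is JSON, a list of rows, each a list of 6 numbers: the shift along the world's x, y, z in mm, then the turn, a rotation vector about the world's x, y, z in rad. A call has 1 to 12 rows; each row shifts and turns the pose as measured when the row begins; what a row does not reach is not made up. A row lasts 1/10 s, in which the tool goes at most 50 mm and 8.59 degrees, less where a joint would pass 70% of its speed; a pose out of reach is approached as far as the arm can. A call with a gripper value outside its range is refused whole. OPENING is the opening, from 0 (shut) to 1 (fully open), set as the call begins (- or left out, the last holds). The fingers move at their own pace and stop on an object; FORCE is the grip in N (left out, the last holds). Time passes only in rows, so rows that do not move let the fingers close. It gives the time, the measured TCP pose, the force and the opening at its end, in the units of the state.
- status.get_state(): the state, without advancing time (a new reading comes with each control period).
- eyes.grab_frame(name): name is "side" or "top"; returns the picture (400x640x3 uint8, blue, green, red); there is no depth.
- eyes.calibration(name): a dict with "camera_matrix" (3x3 intrinsics, pixels), "k1" (the pictures are not rectified: a ray, as slopes to the right and down, at radius r is drawn at 1 + k1 r^2 times it, then the intrinsics apply), "cam_to_world" (4x4, takes a point from camera to world coordinates). Camera axes: x right, y up, looking along -z (the intrinsics and any distortion apply to the point x, -y, -z); pixel columns grow to the right and rows downward; lengths in m; the calibration is good to about 2 mm. A picture is of the moment at which its call begins. calibration takes no time and is no camera call.
- workorder.job_done(): hands the job in, once; it reports no verdict.
The state is a dict: "t": time; "q": joint angles; "qd": joint speeds; "joint_efforts": joint torques, N m; "eef_pos": TCP position; "ee_rot": TCP orientation; "force": force on the tool from outside, world axes, zero at the start; "moment": the same for the moment, N m; "width": finger opening in m.
Only numpy, scipy, OpenCV 4.12 (cv2) and the standard library are available. Lean on these libraries where they do the work, as an engineer would, in place of code of your own. Each camera call takes 0.05 s, during which the arm holds its last target. There are 200 camera calls.

## Working session

There is one attempt and no reset: what is moved stays moved. The work goes in short steps, Python scripts to look and compute and a shell command to move; the robot and the scene stay as the last step left them, time stands still between calls to the robot, and variables do not carry over. Pictures are saved under pics/ and viewed, about 8 in all and at most 12, crops included, and the job is handed in when it is done.

```bash
mkdir -p pics; cat > h.py <<'E'
import numpy as np, cv2
from station import status, eyes, workorder
def ray(cam,u,v):
    c=eyes.calibration(cam);K=np.array(c["camera_matrix"]);T=np.array(c["cam_to_world"])
    p=cv2.undistortPoints(np.array([[[u,v]]],float),K,np.array([c["k1"],0,0,0.]))[0,0] if False else None
    d=np.linalg.inv(K)@[u,v,1]; d=d[:2]; r=np.hypot(*d); s=r
    for _ in range(30): s=r/(1+c["k1"]*s*s)
    d=d*(s/r if r>0 else 1)
    return T[:3,3],T[:3,:3]@np.array([d[0],-d[1],-1])
def onz(cam,u,v,z):
    o,d=ray(cam,u,v); return o+d*(z-o[2])/d[2]
def proj(cam,P):
    c=eyes.calibration(cam);K=np.array(c["camera_matrix"]);T=np.array(c["cam_to_world"])
    p=T[:3,:3].T@(np.array(P)-T[:3,3]); x=np.array([p[0],-p[1]])/-p[2]
    x=x*(1+c["k1"]*(x@x)); return (K@[x[0],x[1],1])[:2]
E
python3 - <<'E'
from h import *
for n in("top","side"):
    cv2.imwrite(f"pics/{n}0.png",eyes.grab_frame(n)); c=eyes.calibration(n); print(n,np.round(c["cam_to_world"],3).tolist(),c["k1"],np.array(c["camera_matrix"]).tolist())
s=status.get_state();print({k:np.round(v,3).tolist() for k,v in s.items()})
E
```

```text
top [[0.014, 0.996, -0.094, 0.379], [-1.0, 0.013, -0.004, 0.027], [-0.003, 0.094, 0.996, 1.619], [0.0, 0.0, 0.0, 1.0]] 0.0035903906004148274 [[430.5906999702102, 0.0, 319.62922835038967], [0.0, 430.5906999702102, 193.3077000014948], [0.0, 0.0, 1.0]]
side [[0.996, 0.067, -0.057, 0.44], [-0.086, 0.618, -0.782, -1.019], [-0.017, 0.783, 0.621, 0.904], [0.0, 0.0, 0.0, 1.0]] -0.08914840345094555 [[475.14807793692034, 0.0, 321.1015708819746], [0.0, 475.14807793692034, 201.69723652774417], [0.0, 0.0, 1.0]]
{'t': 0.1, 'q': [1.513, 0.359, 0.011, -0.0, -1.224, -0.288], 'qd': [0.0, -0.002, 0.003, 0.001, -0.001, 0.0], 'joint_efforts': [-0.002, -58.416, 29.375, 7.016, 0.01, -0.0], 'eef_pos': [0.229, 0.635, 0.226], 'ee_rot': [-3.141, -0.001, -1.917], 'force': [-0.626, 0.183, 0.126], 'moment': [0.079, -0.022, -0.006], 'width': 0.088}
```

View pics/top0.png

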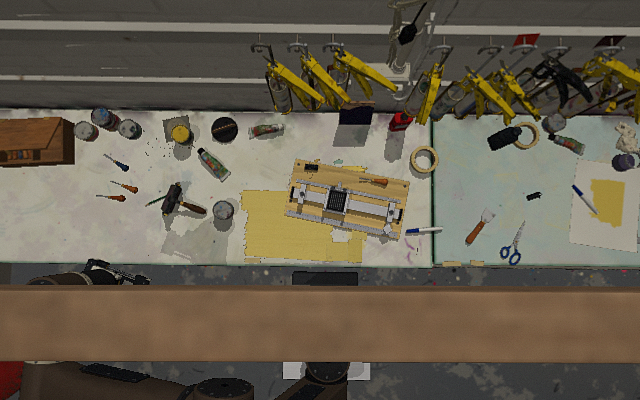

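View pics/side0.png

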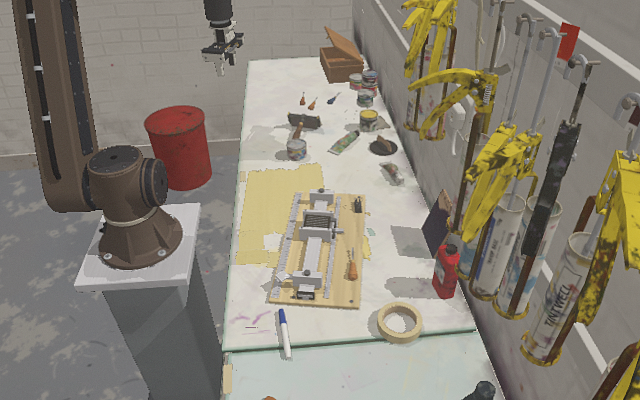

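The top view shows the board at about (347,200), with the thumb plate at (339,201) and stops at about (297,192) and (395,215). In the side view the board is at (318,250). I'll enlarge both.

```bash
python3 - <<'E'
import cv2,numpy as np
a=cv2.imread("pics/top0.png")[150:245,278:418]; b=cv2.imread("pics/side0.png")[180:312,258:374]
cv2.imwrite("pics/z1.png",cv2.resize(a,None,fx=5.7,fy=5.7,interpolation=cv2.INTER_CUBIC))
cv2.imwrite("pics/z2.png",cv2.resize(b,None,fx=4.5,fy=4.5,interpolation=cv2.INTER_CUBIC))
E
```

```text
(no output)
```

View pics/z1.png

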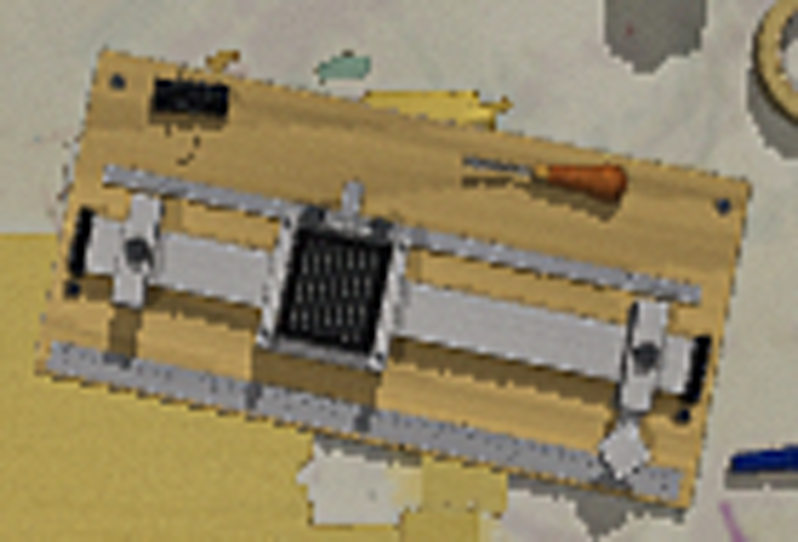

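View pics/z2.png

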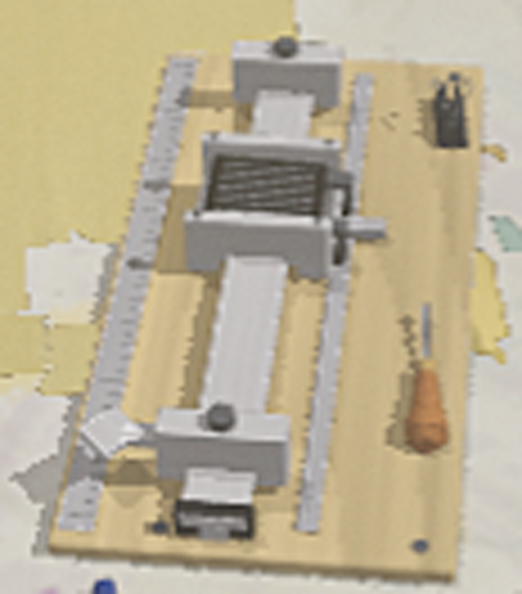

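The marked stop (diamond at zoom 1 (625,450), screw at (645,353)) is on the right, towards world −y. The plate centre is at zoom 1 (333,293), and the gouge and clip lie behind the rail. Next I'll measure these points.

```bash
python3 - <<'E'
from h import *
Z1=lambda x,y:("top",278+(x+.5)/5.7-.5,150+(y+.5)/5.7-.5)
Z2=lambda x,y:("side",258+(x+.5)/4.5-.5,180+(y+.5)/4.5-.5)
C=[onz(*Z1(*p),.012)[:2] for p in[(103,50),(748,183),(688,507),(38,372)]]
D=[onz(*Z2(*p),.012)[:2] for p in[(484,67),(457,577),(52,548),(168,57)]]
for Q in(C,D):
    Q=np.array(Q);e=np.roll(Q,-1,0)-Q;print(np.round(Q,4).tolist(),"len",np.linalg.norm(e,axis=1).round(3),"ctr",Q.mean(0).round(4),"yaw",np.degrees([np.arctan2(-v[0]*-1,-v[1]) if 0 else np.arctan2(v[0],-v[1]) for v in (e[0],-e[2])]).round(2))
def bf(P,Q,yaw):
    Q=np.array(Q).mean(0);c,s=np.cos(yaw),np.sin(yaw);d=P[:2]-Q;return [c*d[0]+s*d[1],-s*d[0]+c*d[1]]
Q=np.array(C);v=(Q[0]+Q[3]-Q[1]-Q[2]);yaw=np.arctan2(-v[0],v[1]);print("yaw",yaw)
for n,p,z in(("plate",Z1(333,293),.047),("plate",Z2(268,186),.047),("mscrew",Z1(645,353),.064),("mscrew",Z2(219,413),.064),("pscrew",Z1(136,250),.064),("pscrew",Z2(286,43),.064),("diamond",Z1(625,450),.04)):
    P=onz(*p,z);print(n,P.round(4),np.round(bf(P,C if p[0]=="top" else D,yaw),4))
E
```

```text
[[0.6613, 0.126], [0.5783, -0.3006], [0.3654, -0.2604], [0.4474, 0.1645]] len [0.435 0.217 0.433 0.217] ctr [ 0.5131 -0.0676] yaw [-11.02 -10.93]
[[0.6591, 0.124], [0.5762, -0.3086], [0.3641, -0.2678], [0.4446, 0.1586]] len [0.44  0.216 0.434 0.217] ctr [ 0.511  -0.0735] yaw [-10.86 -10.7 ]
yaw -0.19155567445606908
plate [ 0.4992 -0.0268  0.047 ] [-0.0214  0.0374]
plate [ 0.5    -0.0251  0.047 ] [-0.02    0.0454]
mscrew [ 0.4625 -0.2242  0.064 ] [-0.0199 -0.1634]
mscrew [ 0.458  -0.2275  0.064 ] [-0.0227 -0.1613]
pscrew [0.5237 0.0994 0.064 ] [-0.0214  0.166 ]
pscrew [0.5219 0.0967 0.064 ] [-0.0217  0.1692]
diamond [ 0.4014 -0.2152  0.04  ] [-0.0816 -0.1661]
```

```bash
python3 -m jog '[[8,-20,0,0,0,0.02],[14,-36,0,0,0,0.02],[16,-40,0,0,0,0.02],[16,-40,0,0,0,0.02]]' 0 20; python3 -c "
from h import *
s=status.get_state();print({k:np.round(s[k],3).tolist() for k in('q','joint_efforts','force','width')})"
```

```text
t: 0.5
eef_pos: [0.2815, 0.4975, 0.2211]
ee_rot: [-3.141, -0.007, -1.83]
force: [0.7, -0.6, 1.1]
width: 0.0612
{'q': [1.398, 0.198, -0.224, 0.0, -1.157, -0.086], 'joint_efforts': [4.071, -41.243, 29.894, 6.526, -0.225, -1.083], 'force': [0.679, -0.625, 1.143], 'width': 0.061}
```

```bash
python3 -m jog '[[16,-40,0,0,0,0.02],[16,-42,0,0,0,0.02],[17,-44,0,0,0,0.02],[17,-44,0,0,0,0.01],[17,-44,0,0,0,0],[17,-44,0,0,0,0],[17,-44,0,0,0,0],[17,-44,0,0,0,0],[17,-44,-5,0,0,0],[17,-40,-10,0,0,0],[15,-30,-15,0,0,0],[0,0,0,0,0,0]]' 0 20; python3 -c "
from h import *
s=status.get_state();print({k:np.round(s[k],3).tolist() for k in('q','joint_efforts','force','width')})"
```

```text
t: 1.7
eef_pos: [0.4663, 0.0127, 0.1891]
ee_rot: [-3.14, -0.007, -1.756]
force: [-0.4, -0.4, -0.4]
width: 0.0004
{'q': [0.457, 0.041, -0.489, 0.008, -1.045, 0.925], 'joint_efforts': [-1.037, -30.162, 27.786, 6.721, 0.539, 0.899], 'force': [-0.417, -0.375, -0.373], 'width': 0.0}
```

```bash
python3 -m jog '[[8,-14,-20,0,0,0],[8,-14,-30,0,0,0],[8,-14,-35,0,0,-0.006],[0,0,0,0,0,0],[0,0,0,0,0,0]]'; python3 - <<'E'
from h import *
for n in("side","top"):
    im=eyes.grab_frame(n); cv2.imwrite(f"pics/{n}1.png",im)
p=status.get_state()["eef_pos"]
a=cv2.imread("pics/side1.png")[180:312,258:374]; b=cv2.imread("pics/top1.png")[150:245,278:418]
a=cv2.resize(a,None,fx=4.5,fy=4.5,interpolation=cv2.INTER_CUBIC);b=cv2.resize(b,None,fx=3,fy=3,interpolation=cv2.INTER_CUBIC)[:, :270]
c=np.zeros((max(a.shape[0],b.shape[0]),a.shape[1]+b.shape[1],3),np.uint8);c[:a.shape[0],:a.shape[1]]=a;c[:b.shape[0],a.shape[1]:]=b
cv2.imwrite("pics/z3.png",c);print(p,((proj("side",p)-[258,180])*4.5).round())
E
```

```text
t: 2.2
eef_pos: [0.4914, -0.0307, 0.1026]
ee_rot: [-3.138, -0.006, -1.765]
force: [-0.7, 0.5, 0.7]
width: 0.0001
[ 0.49150407 -0.03029833  0.1031485 ] [251. 119.]
```

View pics/z3.png

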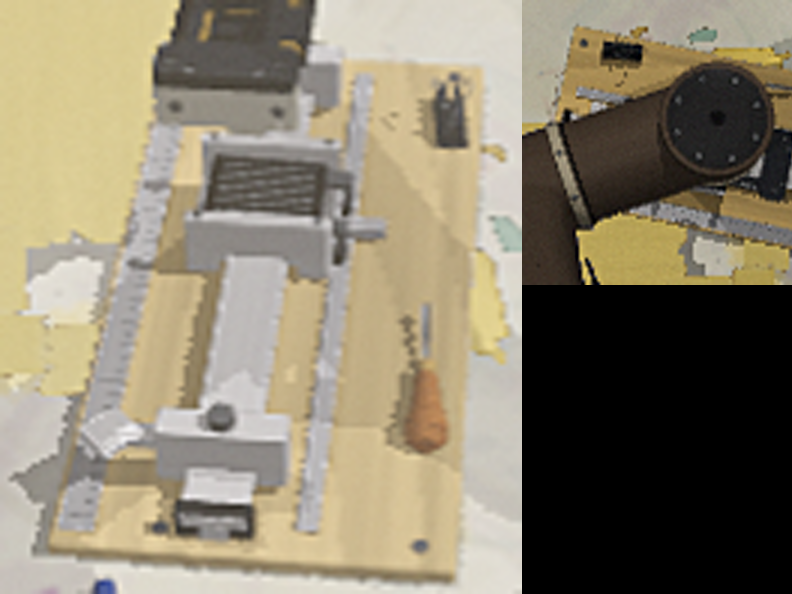

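The gripper is over the guide's front end, but its fingers aren't clearly visible. The projected TCP is at (251,119) in this crop, where a wide grey bar spans x 155–300. I'll look closer at the gripper.

```bash
python3 - <<'E'
from h import *
a=cv2.imread("pics/side1.png")[90:250,230:390]
cv2.imwrite("pics/z4.png",cv2.resize(a,None,fx=3.75,fy=3.75,interpolation=cv2.INTER_CUBIC))
p=np.array(status.get_state()["eef_pos"])
for z in(0,.019,.066):print(z,((proj("side",p+[0,0,z])-[230,90])*3.75).round())
E
```

```text
0 [314. 437.]
0.019 [313. 416.]
0.066 [311. 363.]
```

View pics/z4.png

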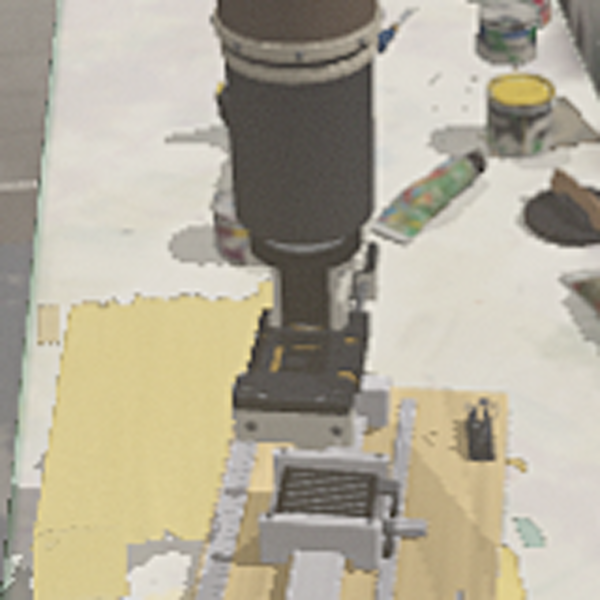

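The wide bar is the gripper body, which hides the fingers, and it sits where the kinematics predict. The TCP is about 7 mm in front of the plate centre and 5 mm to its right, so it's inside the well. I'll descend in steps, checking force.

```bash
python3 -m jog '[[0,1,-20,0,0,0],[0,1,-18,0,0.006,0],[0,0,-8,0,0,0],[0,0,0,0,0,0]]'; python3 -m jog '[[0,0,-4,0,0,0],[0,0,0,0,0,0]]'; python3 -m jog '[[0,0,-3,0,0,0],[0,0,0,0,0,0]]'
```

```text
t: 2.7
eef_pos: [0.4952, -0.0245, 0.0623]
ee_rot: [-3.133, -0.001, -1.76]
force: [-0.8, -0.6, 0.9]
width: 0.0004
t: 2.9
eef_pos: [0.4963, -0.0237, 0.0601]
ee_rot: [-3.13, 0.0, -1.759]
force: [0.2, 0.2, -0.4]
width: 0.0
t: 3.1
eef_pos: [0.4969, -0.0234, 0.058]
ee_rot: [-3.128, 0.001, -1.758]
force: [-0.4, 0.3, 0.2]
width: 0.0005
```

```bash
python3 -m jog '[[-4,-3,0,0.001,0.007,0],[-3,-2,0,0.001,0.007,0]]'; python3 -m jog '[[-1,-1,-4,0,0,0],[-1,-1,-4,0,0,0]]';  python3 -m jog '[[0,0,-3,0,0,0]]'
```

```text
t: 3.3
eef_pos: [0.4897, -0.0286, 0.0583]
ee_rot: [3.141, 0.001, -1.758]
force: [-0.2, -0.5, -0.2]
width: 0.0002
t: 3.5
eef_pos: [0.4878, -0.031, 0.0504]
ee_rot: [3.141, 0.001, -1.759]
force: [0.0, 0.6, 0.6]
width: 0.0005
t: 3.6
eef_pos: [0.4874, -0.0313, 0.047]
ee_rot: [3.141, 0.001, -1.759]
force: [-4.4, 2.2, 6.3]
width: 0.0004
```

```bash
python3 -m jog '[[0,0,-3,0,0,0]]'; python3 -m jog '[[0,0,-2,0,0,0]]'; python3 -m jog '[[0,0,0,0,0,0]]'
```

```text
t: 3.7
eef_pos: [0.4868, -0.0313, 0.0438]
ee_rot: [3.14, 0.001, -1.759]
force: [-5.2, 3.4, 10.7]
width: 0.0006
t: 3.8
eef_pos: [0.4864, -0.0313, 0.0418]
ee_rot: [3.139, 0.0, -1.759]
force: [-4.5, 1.5, 9.9]
width: 0.0005
t: 3.9
eef_pos: [0.4864, -0.0313, 0.0419]
ee_rot: [3.139, 0.0, -1.759]
force: [-3.2, 1.2, 8.4]
width: 0.0
```

```bash
python3 -m jog '[[-0.5,-3,0,0,0,0],[-0.5,-3,0,0,0,0]]'; python3 -m jog '[[-1,-5,0,0,0,0],[-1,-5,0,0,0,0]]'
```

```text
t: 4.1
eef_pos: [0.4856, -0.0365, 0.0423]
ee_rot: [3.139, 0.001, -1.758]
force: [-4.1, 4.4, 8.4]
width: 0.0002
t: 4.3
eef_pos: [0.4846, -0.0452, 0.0431]
ee_rot: [3.141, 0.003, -1.757]
force: [-2.8, 10.1, 6.3]
width: 0.0004
```

```bash
python3 -m jog '[[0,0,-1.5,0,0,0]]'; python3 -m jog '[[0,0,-0.3,0,0,0]]'; python3 - <<'E'
from h import *
cv2.imwrite("pics/side2.png",eyes.grab_frame("side"))
a=cv2.imread("pics/side0.png")[200:262,290:350]; b=cv2.imread("pics/side2.png")[200:262,290:350]
cv2.imwrite("pics/z5.png",cv2.resize(np.hstack([a,b]),None,fx=6.5,fy=6.5,interpolation=cv2.INTER_CUBIC))
E
```

```text
t: 4.4
eef_pos: [0.4844, -0.0454, 0.042]
ee_rot: [3.141, 0.003, -1.757]
force: [-3.4, -0.8, 9.7]
width: 0.0006
t: 4.5
eef_pos: [0.4843, -0.0455, 0.0419]
ee_rot: [3.141, 0.002, -1.756]
force: [-1.7, 2.3, 8.2]
width: 0.0002
```

View pics/z5.png

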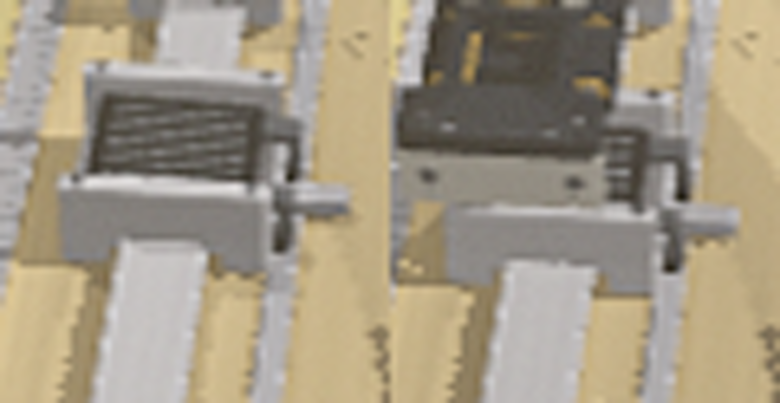

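The guide has moved about 10 mm with the plate down, and its fence will pass well left of the gouge. I'll carry on, holding the plate height.

```bash
python3 -m jog '[[-0.8,-4,-0.3,0,0,0],[-0.8,-5,-0.4,0,0,0],[-1,-5,-0.4,0,0,0]]'; python3 -m jog '[[-1,-5,-0.4,0,0,0],[-1,-5,-0.4,0,0,0],[-1,-5,-0.4,0,0,0]]'
```

```text
t: 4.85
eef_pos: [0.4818, -0.0586, 0.0418]
ee_rot: [3.141, 0.003, -1.755]
force: [-4.5, 4.1, 11.2]
width: 0.0005
t: 5.15
eef_pos: [0.479, -0.0732, 0.0419]
ee_rot: [-3.141, 0.004, -1.754]
force: [-3.6, 3.7, 9.8]
width: 0.0005
```

```bash
python3 -m jog '[[-1.1,-5.5,-0.4,0,0,-0.001],[-1.1,-5.5,-0.4,0,0,-0.001],[-1.1,-5.5,-0.4,0,0,-0.001],[-1.1,-5.5,-0.4,0,0,-0.001]]'; python3 -m jog '[[-1.2,-6,-0.4,0,0,-0.001],[-1.2,-6,-0.4,0,0,-0.001],[-1.2,-6,-0.4,0,0,-0.001],[-1.2,-6,-0.4,0,0,-0.001]]'
```

```text
t: 5.55
eef_pos: [0.4748, -0.0948, 0.0419]
ee_rot: [-3.14, 0.005, -1.757]
force: [-3.5, 4.3, 9.3]
width: 0.0005
t: 5.95
eef_pos: [0.4702, -0.1186, 0.0419]
ee_rot: [-3.139, 0.006, -1.759]
force: [-3.2, 3.6, 10.4]
width: 0.0004
```

```bash
python3 -m jog '[[-1.2,-6,-0.4,0,0,0],[-1.2,-6,-0.4,0,0,0],[-1.2,-6,-0.4,0,0,0],[-1.2,-6,-0.4,0,0,0]]'; python3 -m jog '[[-1,-5,-0.4,0,0,0],[-1,-5,-0.3,0,0,0],[-0.6,-3,-0.3,0,0,0]]'; python3 - <<'E'
from h import *
cv2.imwrite("pics/side3.png",eyes.grab_frame("side"))
cv2.imwrite("pics/z6.png",cv2.resize(cv2.imread("pics/side3.png")[205:305,265:365],None,fx=6,fy=6,interpolation=cv2.INTER_CUBIC))
E
```

```text
t: 6.35
eef_pos: [0.4655, -0.1425, 0.0419]
ee_rot: [-3.139, 0.006, -1.758]
force: [-3.5, 2.8, 10.7]
width: 0.0008
t: 6.65
eef_pos: [0.463, -0.1557, 0.0419]
ee_rot: [-3.138, 0.007, -1.757]
force: [-2.5, 3.3, 7.9]
width: 0.0009
```

View pics/z6.png

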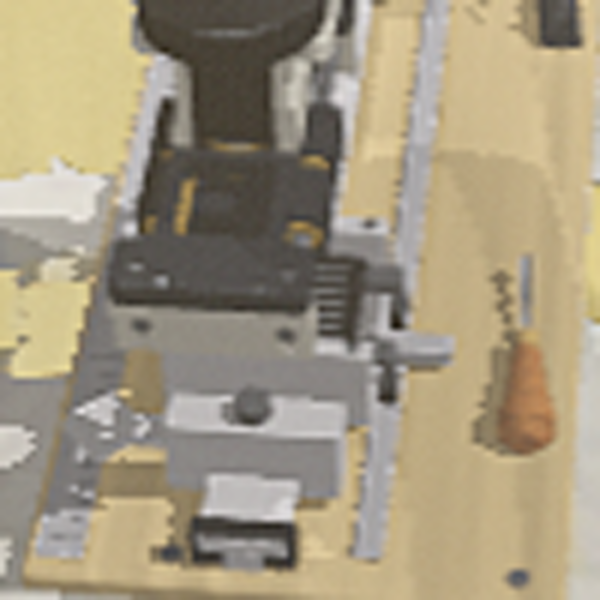

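The guide's front top edge is at about (365,355) and the stop's rear top edge at about (350,395), so roughly 20–25 mm is left. The gouge is untouched. I'll approach in smaller steps.

```bash
python3 -m jog '[[-0.8,-4,-0.3,0,0,0],[-0.8,-4,-0.3,0,0,0],[-0.8,-4,-0.3,0,0,0]]'; python3 -m jog '[[-0.5,-3,-0.3,0,0,0],[-0.5,-2.5,-0.3,0,0,0]]';  python3 -m jog '[[-0.4,-2,-0.2,0,0,0],[-0.4,-2,-0.2,0,0,0]]'
```

```text
t: 7.0
eef_pos: [0.4606, -0.1677, 0.042]
ee_rot: [-3.138, 0.007, -1.756]
force: [-3.6, 3.0, 8.6]
width: 0.0003
t: 7.2
eef_pos: [0.4595, -0.1732, 0.0419]
ee_rot: [-3.138, 0.007, -1.756]
force: [-3.0, 2.9, 8.0]
width: 0.0004
t: 7.4
eef_pos: [0.4588, -0.177, 0.042]
ee_rot: [-3.138, 0.007, -1.756]
force: [-2.9, 3.5, 6.6]
width: 0.0003
```

```bash
for i in 1 2 3; do python3 -m jog '[[-0.4,-2,-0.3,0,0,0],[-0.4,-2,-0.3,0,0,0]]' | sed -n '2p;4p'; done
```

```text
eef_pos: [0.4582, -0.1802, 0.0419]
force: [-4.2, 21.2, 15.1]
eef_pos: [0.4582, -0.1802, 0.042]
force: [-3.6, 20.0, 13.2]
eef_pos: [0.4583, -0.1801, 0.0421]
force: [-2.2, 17.8, 12.6]
```

There is a hard stop at y = −0.180, with the lateral force rising to about 20 N while the plate is still down. Before releasing, I'll relax the push and check the gap.

```bash
python3 -m jog '[[0,0,-0.1,0,0,0]]'; python3 - <<'E'
from h import *
cv2.imwrite("pics/side4.png",eyes.grab_frame("side"))
cv2.imwrite("pics/z7.png",cv2.resize(cv2.imread("pics/side4.png")[230:310,270:360],None,fx=7,fy=7,interpolation=cv2.INTER_CUBIC))
E
```

```text
t: 8.1
eef_pos: [0.4583, -0.1796, 0.0423]
ee_rot: [-3.135, 0.019, -1.757]
force: [-1.7, -3.8, 7.3]
width: 0.0003
```

View pics/z7.png

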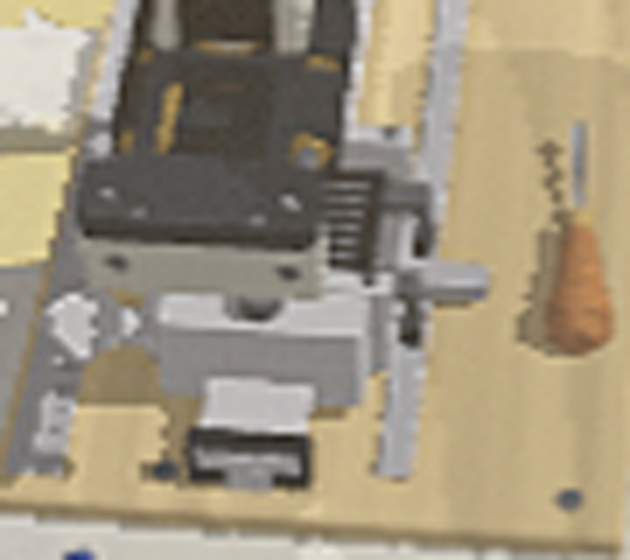

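The guide's face meets the stop block, with no gap visible. The lateral force flipped sign as I relaxed, so I'll press lightly against the stop again and then lift straight off.

```bash
python3 -m jog '[[-0.2,-1,-0.2,0,-0.003,0],[-0.2,-1,-0.1,0,0,0]]'; python3 -m jog '[[-0.1,-0.7,2,0,0,0]]'; python3 -m jog '[[0,-0.3,3,0,0,0]]';python3 -m jog '[[0,0,5,0,0,0]]'
```

```text
t: 8.35
eef_pos: [0.4583, -0.18, 0.0424]
ee_rot: [-3.131, 0.021, -1.757]
force: [-2.5, 11.5, 6.9]
width: 0.0004
t: 8.45
eef_pos: [0.4585, -0.18, 0.0442]
ee_rot: [-3.131, 0.022, -1.757]
force: [0.6, 2.9, -0.5]
width: 0.0005
t: 8.55
eef_pos: [0.4587, -0.18, 0.047]
ee_rot: [-3.131, 0.022, -1.757]
force: [0.0, 0.5, -0.5]
width: 0.0004
t: 8.65
eef_pos: [0.4584, -0.18, 0.0518]
ee_rot: [-3.132, 0.022, -1.756]
force: [-0.2, -0.8, -0.0]
width: 0.0004
```

```bash
python3 -m jog '[[0,0,12,0,0,0],[0,0,25,0,0,0],[0,0,35,0,0,0],[-5,20,35,0,0,0],[-5,40,20,0,0,0],[-5,45,10,0,0,0],[-5,45,0,0,0,0],[-5,45,0,0,0,0],[-5,45,0,0,0,0],[-5,40,0,0,0,0],[-5,20,0,0,0,0],[0,0,0,0,0,0]]'; python3 - <<'E'
from h import *
t=eyes.grab_frame("top");s=eyes.grab_frame("side");cv2.imwrite("pics/top5.png",t);cv2.imwrite("pics/side5.png",s)
a=cv2.resize(t[150:245,340:418],None,fx=5,fy=5,interpolation=cv2.INTER_CUBIC)
b=cv2.resize(s[210:310,265:345],None,fx=5,fy=5,interpolation=cv2.INTER_CUBIC)
c=np.zeros((500,790,3),np.uint8);c[:475,:390]=a;c[:,390:]=b;cv2.imwrite("pics/z8.png",c)
E
```

```text
t: 9.85
eef_pos: [0.4137, 0.1271, 0.1982]
ee_rot: [-3.13, 0.022, -1.762]
force: [-1.0, -0.7, -0.4]
width: 0.0007
```

View pics/z8.png

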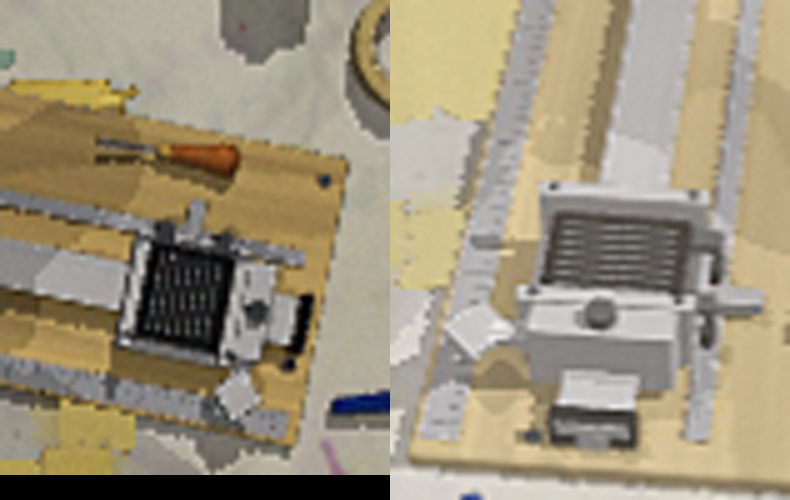

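The guide rests against the marked stop with no gap visible. Plate to screw measures about 14 px, or roughly 52 mm, as it should. I'll check numerically that the plate is up: its rear edge should run parallel to the wall top in the side view, as it did at the start.

```bash
python3 - <<'E'
from h import *
yaw=-.1916;bx=np.array([np.cos(yaw),np.sin(yaw),0]);by=np.array([-np.sin(yaw),np.cos(yaw),0])
g0=np.array([.4995,-.026,0]);g1=g0-by*.151
for n,g,f in(("before",g0,"side0"),("after",g1,"side5")):
    im=cv2.imread(f"pics/{f}.png",0).astype(np.float32)
    for x in(-25,0,20):
        a=proj("side",g+by*.044+bx*x/1e3+[0,0,.057]);b=proj("side",g+bx*x/1e3+[0,0,.045])
        t=np.linspace(-.3,1,14);pr=cv2.remap(im,np.float32([a[0]+(b-a)[0]*t]),np.float32([a[1]+(b-a)[1]*t]),1)[0]
        print(n,x,(b-a).round(1),pr.astype(int))
    e=lambda th:[proj("side",g+by*.031+bx*x/1e3+[0,0,.045-th*(.044-x/1e3)])[1].round(1) for x in(-25,20)]
    print(" wall row",[proj("side",g+by*.042+bx*x/1e3+[0,0,.057])[1].round(1) for x in(-25,20)],"plate edge up",e(-.04),"down",e(.065))
s=status.get_state();print(s["t"],s["eef_pos"],s["force"])
E
```

```text
before -25 [-1.8 13.4] [127 137 137 136 170 194 147 126  91 100  86  98  78 108]
before 0 [-1.7 13.4] [192 193 192 192 199 204 139 133  91  81  96  77  96  90]
before 20 [-1.5 13.4] [170 197 188 181 185 189 142 127 104  90  79  99  91  98]
 wall row [np.float64(208.3), np.float64(209.2)] plate edge up [np.float64(213.3), np.float64(214.7)] down [np.float64(215.3), np.float64(215.4)]
after -25 [-2.2 15.5] [153 147 154 156 182 210 138 137  85 110 100  78  95 122]
after 0 [-2.  15.5] [201 201 201 200 204 201 141 135  84  96  76  86 107 113]
after 20 [-1.8 15.5] [187 189 187 194 192 207 137 134  94  87  92  93  94  88]
 wall row [np.float64(245.2), np.float64(246.3)] plate edge up [np.float64(250.8), np.float64(252.4)] down [np.float64(252.8), np.float64(253.1)]
9.95 [0.41394135 0.12536161 0.198037  ] [ 0.34784878 -0.35347782  0.05488969]
```

```bash
python3 -m jog '[[0,0,0,0,0,0],[0,0,0,0,0,0]]' && python3 -c "
from station import workorder; print(workorder.job_done())"
```

```text
t: 10.15
eef_pos: [0.414, 0.1237, 0.198]
ee_rot: [-3.13, 0.021, -1.765]
force: [-0.4, 0.3, -0.2]
width: 0.0003
the job is handed in; nothing more can be done
None
```

The side guide is resting against the marked stop with its thumb plate up, and I handed the job in at 10.2 s of the 35 s allowed. With the fingers shut, I pressed the plate to a tilt of about 0.065 rad. I then pushed the guide about 150 mm towards board −y, pressed it lightly against the stop and lifted straight off.

**Last checks:**
- **At the stop:** plate centre to the stop's screw measures about 52 mm, and both views show no gap.
- **Plate up:** the brightness profiles from the end wall onto the plate match those from before the move.
- **Arm clear:** the arm stands well away, at z = 0.198 m, with about 0 N on the tool.
- **Loose things:** the gouge is where it lay, and the tape and marker look unmoved where the last pictures catch them. I did not recheck the tin, tube and clip, though the tool went nowhere near them at their height.

**Irregularities:**
- **Early in the push:** the plate rose briefly to about 0.04 rad with about 10 N sideways. That is below the 0.05 you asked for but should still free the brake, and I pressed it back down before going on.
- **At the stop:** the sideways force reached about 20 N over a few short nudges while the plate was held down.
- **On release:** the reading fell to zero slightly before the plate's expected full rise, which is why I checked the plate by picture.

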